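# Open the water filter to check a cap's seal

### The arm

A 6-joint arm with a two-finger parallel gripper is mounted at the origin on a cart in front of the work surface, level with it; the furniture and walls round the work are solid. World frame = base frame: x ahead of the robot, y to its left, z up, the work surface at z = 0. Lengths are in m, angles in degrees, forces in N, time in s.
With the tool pointing down it reaches from about 0.4 to 0.825 m from the base axis. Payload 7 kg.
Tool frame: the origin (TCP) lies midway between the tips of the shut fingers; the grasp point (between the pads) lies 19 mm behind it; z points along the fingers, y is the line along which they close (so a half turn about z gives the same grasp; the last joint's range is limited). The gripper opens to 88 mm and grips with 3 to 60 N. Pads are 19 mm wide; open, the fingers measure 130 mm over their backs; the gripper's body (78 mm by 193 mm) begins 47 mm behind the grasp point.
Start: joints at [-56.889, 20.546, 0.682, 0, -70.136, -16.507], TCP at [0.193, -0.647, 0.227] pointing down, gripper open.
Joint ranges: [-176.03, 176.03], [-82.01, 121.73], [-58.28, 71.71], [-173.87, 95.51], [-174.79, -0.11], [-173.66, 173.66]. Speed limits (degrees/s): [136.94, 136.94, 172.46, 180, 180, 180].

### API

Orientations are given as [roll, pitch, yaw] about the fixed x, y, z axes, in that order (R = Rz(yaw) Ry(pitch) Rx(roll)).
In Python, from plant import * gives the robot as it stands.
- The arm moves only by the tool move_arm, never from a script. Its argument "commands" is a list of rows, each a list of 7 numbers: the shift along the world's x, y, z in mm, then the turn, a rotation vector about the world's x, y, z in degrees, then the opening in per cent of the stroke, from 0 (shut) to 100 (fully open). In form: [[x, y, z, rx, ry, rz, fingers], ...]. A call has 1 to 20 rows; each row shifts and turns the commanded pose from where the row before left it; what a row does not reach is not made up. A row lasts 1/10 s, in which the tool goes at most 50 mm and 8.59 degrees, less where a joint would pass 70% of its speed; a pose out of reach is approached as far as the arm can. A call with a gripper value outside its range is refused whole. The fingers move at their own pace and stop on an object; "squeeze" is the grip in N (left out, the last holds). Time passes only in rows, so rows that do not move let the fingers close. It gives the time, the measured TCP pose, the force and the opening at its end, in the units of the state.
- get_state(): the state, without advancing time (a new reading comes with each control period).
- capture(name): name is "side" or "top" or "wrist"; returns a dict with "frame" (400x640x3 uint8, blue, green, red), "camera_matrix" (3x3 intrinsics, pixels), "world_to_cam" (4x4, takes a point from world to camera coordinates); the wrist camera has in their place "tool_from_camera" (4x4, takes a point from camera to tool coordinates, whose origin is the TCP and whose axes are the flange's). Camera axes: x right, y up, looking along -z (the intrinsics and any distortion apply to the point x, -y, -z); pixel columns grow to the right and rows downward; lengths in m; the calibration is good to about 2 mm. The wrist camera is an equidistant fisheye: a pixel r from the principal point sees the ray r / f radians off the axis. A picture is of the moment at which its call begins: read the wrist's pose just before it. There is no depth.
- close_job(): hands the job in, once; it reports no verdict.
The state is a dict: "time_s": time; "joints": joint angles; "qd": joint speeds; "joint_torque": joint torques, N m; "tcp_pos": TCP position; "eef_rot": TCP orientation; "contact_force": force on the tool from outside, world axes, zero at the start; "moment": the same for the moment, N m; "gripper_width": finger opening in m.
Only numpy, scipy, OpenCV 4.12 (cv2) and the standard library are available. Lean on these libraries where they do the work, as an engineer would, in place of code of your own. Each camera call takes 0.05 s, during which the arm holds its last target. There are 200 camera calls.

### The job

The countertop water filter drips, so its left cartridge needs a look: pull the front hood down fully open, then unscrew the left one of the two identical caps behind it (left as seen from the robot) and lift it off. The caps' threads run opposite ways and nobody remembers which is which, so if the cap stops firmly one way, try the other. Leave the right cap and the things standing around alone, and finish while still holding the left cap in the gripper, upright and still, about ten centimetres above its neck, so that I can check the seal inside it and the cartridge below.

Things in the scene. Friction and masses are not known exactly. Their poses are not given: they have to be found in the camera images.
- filter: countertop water filter, fixed, white and grey plastic, 250 mm wide (y), 195 deep (x), 138 high; a steel swan-neck spout at its rear right corner, top 268 mm high, bends to the right. Origin: middle of its front edge at worktop height; x to its rear (away from the robot, turned up to 0.2 rad), y left, z up. Rear housing x 140 to 195 mm, 138 mm high; the bay before it is open once the hood is down
- hood (a joint): white pull-down hood (front, top and sides in one shell), hinged along its lower front edge; 0 closed, 1.57 fully open (front panel level, top standing upright nearer the robot, 170 mm high, 138 mm before the hinge). Damped: moving the bar takes 1 to 3 N. Below about 0.5 rad it sinks shut by itself, beyond 0.8 rad it sinks fully open, in 2 to 3 s
- hood_handle (a point): middle of the straight level steel bar on top of the hood, 11 mm thick, about 95 mm clear length along the filter's y; when closed 45 mm behind the hinge line and 174 mm above the worktop, with 30 mm free under it and nothing above or beside it
- hood_hinge (a point): middle of the hood's hinge line: the filter's front edge, 30 mm above the worktop, along the filter's y. The bar swings about it towards the robot and down, radius 151 mm
- cap_left: left screw cap, grey plastic, 62 mm across, 53 high, about 50 g. Origin: centre of the skirt's lower edge (78 mm above the worktop when on), z up along the screw axis. Flat top 26 mm above the origin; on it a grip bar 52 mm long along the cap's x, 12 mm thick along its y, 26 to 53 mm above the origin. Screwed tight, its x points along the filter's x (either way round looks alike)
- neck_left (a point): centre of the left neck's rim, 100 mm above the worktop, at x 70, y 56 mm of the filter; deck round it 55 mm high. Short three-start thread: from tight the cap turns under 0.12 rad the wrong way to a firm stop; the right way it turns lightly, is free from 1.0 rad, stops again near 1.6 rad: lift straight up at 1.3 rad. Whether that is clockwise or anticlockwise varies and is hidden under the cap
- cap_right: right screw cap, same as the left in shape, origin and axes, at x 70, y -56 mm of the filter, with the opposite thread; it stays screwed on
- beaker: blue plastic beaker, 81 mm across, 112 high, under the spout at the right of the filter; origin: centre of its underside
- spare_cartridge: a spare filter cartridge, slim white cylinder 36 mm across, 108 high, standing right of the filter's front; origin: centre of its underside
- glass: clear drinking glass, 65 mm across, 134 high, left of the filter; origin: centre of its underside

How it is judged:
By the outcome, as a careful person would: the job done as asked, in the order asked, and still so for the second after the job is handed in, while the arm keeps its last pose, push and grip.
It also fails if it takes over 61 s, if anything falls off the work surface, if the arm or the gripper's body presses on something with over 40 N, if the wrist force passes 120 N, or if a joint passes its speed limit or range.

## Working session

There is one attempt and no reset: what is moved stays moved. The work goes in short steps, Python scripts to look and compute and a tool call to move; the robot and the scene stay as the last step left them, time stands still between calls to the robot, and variables do not carry over. Pictures are saved under pics/ and viewed, on a budget of 10 in all, crops included, one or two more only if the job needs it, and the job is handed in when it is done.

Besides the shell and the picture viewer there is one more tool, called in YAML: its name, and indented under it one key for each argument. move_arm: Moves the arm, as the interface text tells. Its arguments: {"type":"object","properties":{"commands":{"type":"array"},"squeeze":{"type":"number"}},"required":["commands"]}

```bash
mkdir -p pics; ls
python3 - <<'E'
from plant import *
import cv2,numpy as np
s=get_state();print(s)
for n in("side","top"):
    c=capture(n);cv2.imwrite(f"pics/{n}0.png",c["frame"]);print(n,np.round(c["camera_matrix"],1).tolist(),np.round(c["world_to_cam"],4).tolist(),[k for k in c])
E
```

```text
pics
{'time_s': 0.0, 'joints': array([-5.68888248e+01,  2.05910888e+01,  6.34043188e-01, -1.89908196e-02,
       -7.01365049e+01, -1.65069724e+01]), 'qd': array([ 0.01309597, -0.02002643, -0.07307872, -0.00703655, -0.00948536,
        0.05851098]), 'joint_torque': array([ 3.62684923e-04, -5.82724857e+01,  2.93056870e+01,  6.99741483e+00,
        6.79255289e-03, -1.20662326e-04]), 'tcp_pos': array([ 0.1927154, -0.6463945,  0.2256322]), 'eef_rot': array([ 1.79905232e+02, -9.46626863e-03, -1.63402257e+02]), 'contact_force': array([-0.34652609,  0.9176126 ,  0.56411262]), 'moment': array([-0.0382423 ,  0.00395805,  0.00379493]), 'gripper_width': 0.08762781165829961}
side [[492.0, 0.0, 319.0], [0.0, 492.0, 196.1], [0.0, 0.0, 1.0]] [[-0.9335, -0.3587, 0.0001, 0.608], [0.3228, -0.8398, 0.4366, -0.1789], [-0.1565, 0.4076, 0.8997, -1.1237], [0.0, 0.0, 0.0, 1.0]] ['frame', 'camera_matrix', 'world_to_cam']
top [[487.2, 0.0, 320.5], [0.0, 487.2, 200.3], [0.0, 0.0, 1.0]] [[-0.0175, -0.9998, 0.0095, 0.0722], [0.9829, -0.0154, 0.1836, -0.651], [-0.1835, 0.0126, 0.9829, -1.0377], [0.0, 0.0, 0.0, 1.0]] ['frame', 'camera_matrix', 'world_to_cam']
```

View pics/top0.png

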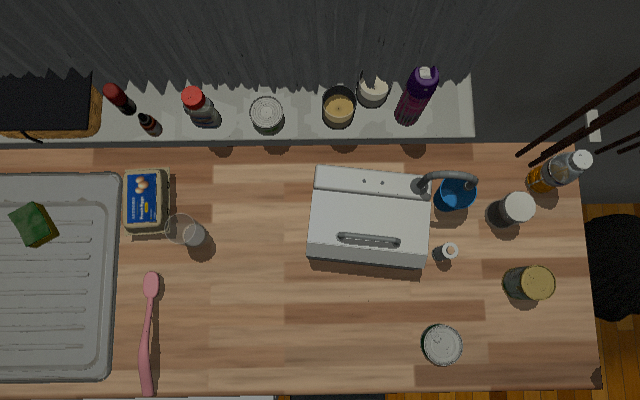

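View pics/side0.png

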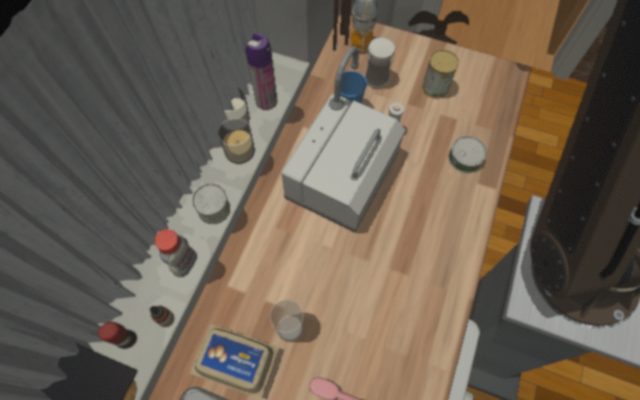

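Top: filter about (308–430, 165–270), handle bar about (338,238)–(399,243), slightly turned; spare cartridge (449,252), beaker (455,195), glass (190,232), tin (442,345). The side view agrees, with the bar at about (355,172)–(380,133).

```bash
cat > h.py <<'E'
from plant import *
import cv2,numpy as np
from scipy.spatial.transform import Rotation as R
def ray(c,uv):
    K=c["camera_matrix"];T=c["world_to_cam"]
    d=np.array([(uv[0]-K[0,2])/K[0,0],-(uv[1]-K[1,2])/K[1,1],-1.])
    return -T[:3,:3].T@T[:3,3],T[:3,:3].T@d
def onz(c,uv,z):
    o,d=ray(c,uv);return o+d*(z-o[2])/d[2]
def proj(c,p):
    T=c["world_to_cam"];q=T[:3,:3]@np.asarray(p)+T[:3,3];K=c["camera_matrix"]
    return np.array([K[0,0]*q[0]/-q[2]+K[0,2],-K[1,1]*q[1]/-q[2]+K[1,2]])
def tri(rays):
    A=0;b=0
    for o,d in rays:
        d=d/np.linalg.norm(d);P=np.eye(3)-np.outer(d,d);A=A+P;b=b+P@o
    return np.linalg.solve(A,b)
E
python3 - <<'E'
from h import *
t=capture("top");s=capture("side")
a=cv2.resize(t["frame"][155:280,295:475],None,fx=4,fy=4,interpolation=cv2.INTER_CUBIC)
cv2.imwrite("pics/c1.png",a[:, :720])
b=cv2.resize(s["frame"][90:230,275:415],None,fx=4,fy=4,interpolation=cv2.INTER_CUBIC);cv2.imwrite("pics/c2.png",b)
E
```

```text
(no output)
```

View pics/c1.png

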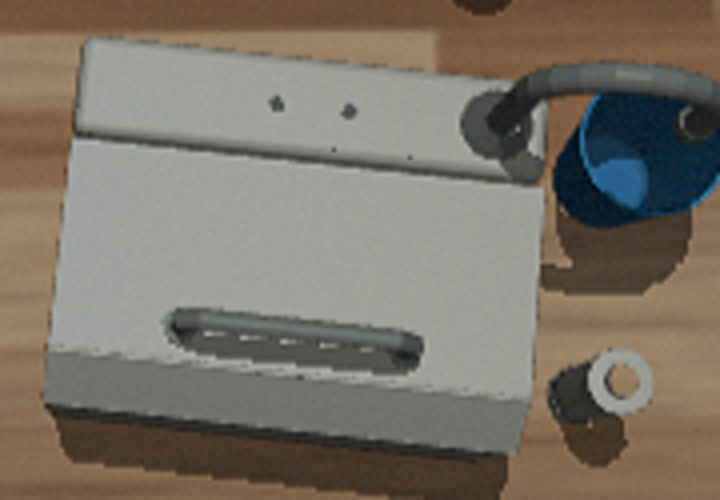

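View pics/c2.png

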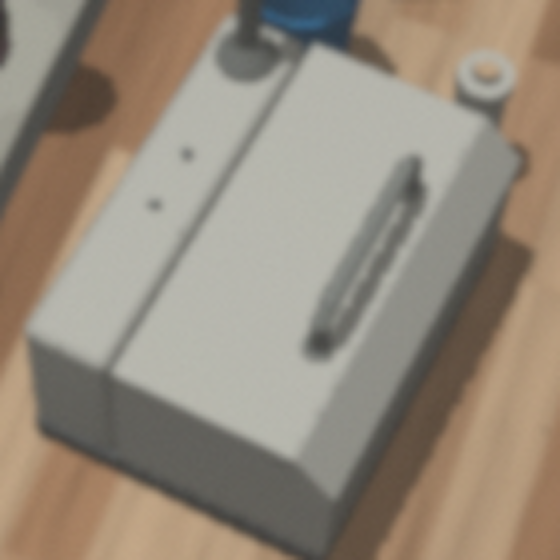

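Top crop: bar axis (175,317)–(415,345), hood's lower front edge (45,406)–(517,453), rear-left top corner (85,38). Side crop: bar (412,162)–(318,343).

Run:
```python
from h import *
t=capture("top");s=capture("side")
T=lambda x,y:(295+x/4-.375,155+y/4-.375)
S=lambda x,y:(275+x/4-.375,90+y/4-.375)
L=onz(t,T(175,317),.174);Rr=onz(t,T(415,345),.174)
print("bar top",L,Rr,np.linalg.norm(L-Rr))
c=tri([ray(t,T(295,330)),ray(s,S(364,252))]);print("bar tri",c, "topz", onz(t,T(295,330),.174),"side",onz(s,S(364,252),.174))
for n,a,b,z in [("lower front",(45,406),(517,453),.03),("seam",(75,138),(543,184),.138)]:
    p,q=onz(t,T(*a),z),onz(t,T(*b),z);d=p-q;print(n,p,q,"mid",(p+q)/2,"yaw",np.degrees(np.arctan2(-d[0],d[1])),np.linalg.norm(d))
d=L-Rr;print("bar yaw",np.degrees(np.arctan2(-d[0],d[1])))
for n,p in [("glass rim",(183,229)),("tin",(442,345))]: print(n,onz(t,p,.1))
```

```text
bar top [0.56228292 0.02857047 0.174     ] [ 0.54636753 -0.09032587  0.174     ] 0.11995683044331766
bar tri [ 0.55539193 -0.03289451  0.15619093] topz [ 0.55481776 -0.03093906  0.174     ] side [ 0.55204762 -0.02215511  0.174     ]
lower front [0.52950617 0.09649998 0.03      ] [ 0.49856313 -0.1699124   0.03      ] mid [ 0.51403465 -0.03670621  0.03      ] yaw -6.6250564240706105 0.2682033384921288
seam [0.6615908  0.07702185 0.138     ] [ 0.63320193 -0.16756367  0.138     ] mid [ 0.64739636 -0.04527091  0.138     ] yaw -6.620655547578986 0.2462275498122033
bar yaw -7.624256579959034
glass rim [0.58675164 0.35727338 0.1       ]
tin [ 0.33751345 -0.18294282  0.1       ]
```

move_arm:
  commands:
    - [0,0,40,0,0,0,60]
    - [22.6,38.5,10,0,0,4.15,60]
    - [22.6,38.5,0,0,0,4.15,60]
    - [22.6,38.5,0,0,0,4.15,60]
    - [22.6,38.5,0,0,0,4.15,60]
    - [22.6,38.5,0,0,0,4.15,60]
    - [22.6,38.5,0,0,0,4.15,60]
    - [22.6,38.5,0,0,0,4.15,60]
    - [22.6,38.5,0,0,0,4.15,60]
    - [22.6,38.5,0,0,0,4.15,60]
    - [22.6,38.5,0,0,0,4.15,60]
    - [22.6,38.5,0,0,0,4.15,60]
    - [22.6,38.5,0,0,0,4.15,60]
    - [22.6,38.5,0,0,0,4.15,60]
    - [22.6,38.5,0,0,0,4.15,60]
    - [22.6,38.5,0,0,0,4.15,60]
    - [22.6,38.5,-20,0,0,4.15,60]
    - [0,0,0,0,0,0,60]
    - [0,0,0,0,0,0,60]

```text
time_s: 2.2
tcp_pos: [0.5544, -0.03, 0.2557]
eef_rot: [179.9, -0.0, -96.9]
contact_force: [0.3, 0.4, 0.6]
gripper_width: 0.0527
```

Run:
```python
from h import *
s=get_state();print({k:np.round(s[k],4) for k in('time_s','joints','tcp_pos','eef_rot','contact_force','gripper_width')})
c=capture("wrist");print(c["camera_matrix"],c["tool_from_camera"]);cv2.imwrite("pics/w1.png",c["frame"])
```

```text
{'time_s': np.float64(2.2), 'joints': array([ 1.71170e+01,  8.29130e+00, -1.19491e+01,  5.00000e-04,
       -6.98726e+01, -2.40221e+01]), 'tcp_pos': array([ 0.5544, -0.03  ,  0.2557]), 'eef_rot': array([ 1.79897e+02, -4.64000e-02, -9.69049e+01]), 'contact_force': array([0.3143, 0.4114, 0.5538]), 'gripper_width': np.float64(0.0527)}
[[309.70691629   0.         313.42275194]
 [  0.         309.70691629 201.60197718]
 [  0.           0.           1.        ]] [[ 5.02362471e-04  9.66049613e-01  2.58356134e-01  6.85424078e-02]
 [ 9.99999627e-01 -6.66936465e-04  5.49363500e-04 -5.80432238e-04]
 [ 7.03019524e-04  2.58355762e-01 -9.66049588e-01 -1.58355830e-01]
 [ 0.00000000e+00  0.00000000e+00  0.00000000e+00  1.00000000e+00]]
```

View pics/w1.png

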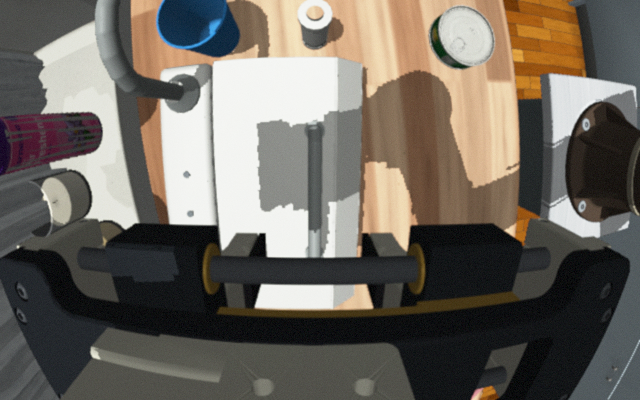

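Wrist view: the bar runs from (314,128) to (316,255), centred between the fingers and parallel to the pads; I descend and grip.

move_arm:
  commands:
    - [0,0,-30,0,0,0,60]
    - [0,0,-30,0,0,0,60]
    - [0,0,-20,0,0,0,60]
    - [0,0,-14,0,0,0,60]
    - [0,0,0,0,0,0,60]
    - [0,0,0,0,0,0,0]
    - [0,0,0,0,0,0,0]
    - [0,0,0,0,0,0,0]
    - [0,0,0,0,0,0,0]
    - [0,0,0,0,0,0,0]
    - [0,0,0,0,0,0,0]
  squeeze: 15

```text
time_s: 3.35
tcp_pos: [0.5538, -0.0308, 0.1626]
eef_rot: [179.9, -0.0, -97.0]
contact_force: [-8.9, 4.0, 9.0]
gripper_width: 0.0103
```

Run:
```python
from h import *
yaw=np.radians(-6.9);yd=np.array([-np.sin(yaw),np.cos(yaw),0]);xd=np.array([np.cos(yaw),np.sin(yaw),0])
def tcp(th,ph):
    a=np.arctan2(144,45)+np.radians(th);b=151*np.array([np.cos(a),np.sin(a)])
    p=np.radians(ph);d=11.4*np.array([np.sin(p),-np.cos(p)])
    return (b+d)[0]*xd+(b+d)[1]*np.array([0,0,1])
N=20
for i in range(N):
    D=tcp(56*(i+1)/N,40*(i+1)/N)-tcp(56*i/N,40*i/N);print(np.round(D,1).tolist(),np.round(-yd*40/N,2))
```

```text
[-6.6, 0.8, 2.0] [-0.24 -1.99 -0.  ]
[-6.7, 0.8, 1.7] [-0.24 -1.99 -0.  ]
[-6.8, 0.8, 1.4] [-0.24 -1.99 -0.  ]
[-6.9, 0.8, 1.0] [-0.24 -1.99 -0.  ]
[-6.9, 0.8, 0.7] [-0.24 -1.99 -0.  ]
[-6.9, 0.8, 0.3] [-0.24 -1.99 -0.  ]
[-6.9, 0.8, -0.0] [-0.24 -1.99 -0.  ]
[-6.9, 0.8, -0.4] [-0.24 -1.99 -0.  ]
[-6.9, 0.8, -0.7] [-0.24 -1.99 -0.  ]
[-6.9, 0.8, -1.1] [-0.24 -1.99 -0.  ]
[-6.8, 0.8, -1.4] [-0.24 -1.99 -0.  ]
[-6.7, 0.8, -1.7] [-0.24 -1.99 -0.  ]
[-6.6, 0.8, -2.1] [-0.24 -1.99 -0.  ]
[-6.5, 0.8, -2.4] [-0.24 -1.99 -0.  ]
[-6.4, 0.8, -2.7] [-0.24 -1.99 -0.  ]
[-6.2, 0.8, -3.0] [-0.24 -1.99 -0.  ]
[-6.1, 0.7, -3.3] [-0.24 -1.99 -0.  ]
[-5.9, 0.7, -3.6] [-0.24 -1.99 -0.  ]
[-5.7, 0.7, -3.9] [-0.24 -1.99 -0.  ]
[-5.5, 0.7, -4.2] [-0.24 -1.99 -0.  ]
```

move_arm:
  commands:
    - [-6.6,0.8,2,-0.24,-1.99,0,0]
    - [-6.7,0.8,1.7,-0.24,-1.99,0,0]
    - [-6.8,0.8,1.4,-0.24,-1.99,0,0]
    - [-6.9,0.8,1,-0.24,-1.99,0,0]
    - [-6.9,0.8,0.7,-0.24,-1.99,0,0]
    - [-6.9,0.8,0.3,-0.24,-1.99,0,0]
    - [-6.9,0.8,0,-0.24,-1.99,0,0]
    - [-6.9,0.8,-0.4,-0.24,-1.99,0,0]
    - [-6.9,0.8,-0.7,-0.24,-1.99,0,0]
    - [-6.9,0.8,-1.1,-0.24,-1.99,0,0]

```text
time_s: 4.35
tcp_pos: [0.4865, -0.0222, 0.1681]
eef_rot: [-159.8, 0.1, -96.9]
contact_force: [2.1, -6.3, 2.4]
gripper_width: 0.0103
```

move_arm:
  commands:
    - [-6.8,0.8,-1.4,-0.24,-1.99,0,0]
    - [-6.7,0.8,-1.7,-0.24,-1.99,0,0]
    - [-6.6,0.8,-2.1,-0.24,-1.99,0,0]
    - [-6.5,0.8,-2.4,-0.24,-1.99,0,0]
    - [-6.4,0.8,-2.7,-0.24,-1.99,0,0]
    - [-6.2,0.8,-3,-0.24,-1.99,0,0]
    - [-6.1,0.7,-3.3,-0.24,-1.99,0,0]
    - [-5.9,0.7,-3.6,-0.24,-1.99,0,0]
    - [-5.7,0.7,-3.9,-0.24,-1.99,0,0]
    - [-5.5,0.7,-4.2,-0.24,-1.99,0,0]
    - [0,0,0,0,0,0,0]

```text
time_s: 5.45
tcp_pos: [0.4771, -0.0352, 0.2366]
eef_rot: [-148.7, 2.1, -95.6]
contact_force: [-0.1, 1.1, 0.2]
gripper_width: 0.0008
```

Run:
```python
from h import *
s=get_state();print({k:np.round(s[k],4) for k in('time_s','joints','tcp_pos','eef_rot','contact_force','gripper_width')})
c=capture("side");cv2.imwrite("pics/s2.png",c["frame"][60:260,220:640].repeat(1,0))
```

```text
{'time_s': np.float64(5.45), 'joints': array([ 28.2064, -18.8534, -58.2129,  35.072 , -27.2744, -62.5421]), 'tcp_pos': array([ 0.4771, -0.0352,  0.2366]), 'eef_rot': array([-148.6738,    2.0832,  -95.5802]), 'contact_force': array([-0.0523,  1.0784,  0.2197]), 'gripper_width': np.float64(0.0008)}
```

View pics/s2.png

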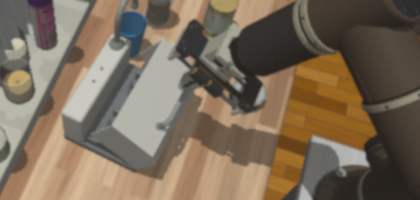

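Side crop: the hood is part open, its rear-left top corner at about (92,128) in the crop, bar at about (170,125), and the gripper is shut above and behind it. The third joint hit its limit and the bar slipped out. I'll estimate the hood angle and then push from inside with the tool vertical.

Run:
```python
from h import *
c=capture("side")
yaw=np.radians(-6.9);yd=np.array([-np.sin(yaw),np.cos(yaw),0]);xd=np.array([np.cos(yaw),np.sin(yaw),0])
O=np.array([.509,-.028,0])
for th in (20,25,30,35,40,45,50,55):
    t=np.radians(th);w=lambda x,y,z:O+xd*(x*np.cos(t)-(z-.03)*np.sin(t))+yd*y+np.array([0,0,.03+x*np.sin(t)+(z-.03)*np.cos(t)])
    print(th,[np.round(proj(c,w(*p))-[220,60]) .tolist() for p in((.14,.125,.138),(.14,-.125,.138),(.045,.06,.174))])
b=c["frame"][110:250,280:420];cv2.imwrite("pics/s3.png",cv2.resize(b,None,fx=4,fy=4,interpolation=cv2.INTER_CUBIC))
```

```text
20 [[99.0, 123.0], [151.0, 37.0], [157.0, 118.0]]
25 [[105.0, 124.0], [156.0, 37.0], [163.0, 121.0]]
30 [[111.0, 125.0], [162.0, 37.0], [168.0, 124.0]]
35 [[118.0, 127.0], [169.0, 38.0], [173.0, 128.0]]
40 [[124.0, 129.0], [175.0, 40.0], [179.0, 131.0]]
45 [[131.0, 132.0], [181.0, 42.0], [183.0, 135.0]]
50 [[138.0, 135.0], [188.0, 44.0], [188.0, 138.0]]
55 [[145.0, 138.0], [194.0, 47.0], [192.0, 142.0]]
```

View pics/s3.png

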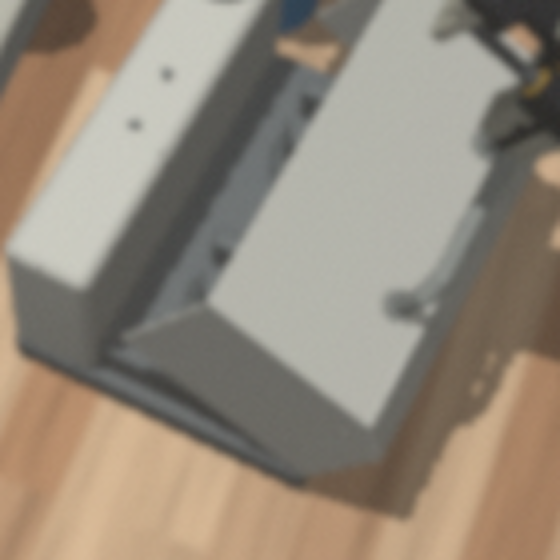

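The corner at crop (210,297) gives a hood angle of about 30°, right at the tipping point, so I'll move quickly.

Run:
```python
from h import *
s=get_state()
A=R.from_euler('xyz',s['eef_rot'],degrees=True);B=R.from_euler('xyz',[180,0,-6.9],degrees=True)
v=(B*A.inv()).as_rotvec(degrees=True);print(v,v/12,s['tcp_pos'])
```

```text
[-23.33965887  25.5570205   86.84330099] [-1.94497157  2.12975171  7.23694175] [ 0.47701887 -0.03507039  0.2357417 ]
```

move_arm:
  commands:
    - [5,1,20,-1.95,2.13,7.24,0]
    - [11.7,1.3,5,-1.95,2.13,7.24,0]
    - [11.7,1.3,0,-1.95,2.13,7.24,0]
    - [11.7,1.3,0,-1.95,2.13,7.24,0]
    - [11.7,1.3,0,-1.95,2.13,7.24,0]
    - [11.7,1.3,0,-1.95,2.13,7.24,0]
    - [11.7,1.3,0,-1.95,2.13,7.24,0]
    - [11.7,1.3,0,-1.95,2.13,7.24,0]
    - [11.7,1.3,0,-1.95,2.13,7.24,0]
    - [11.7,1.3,0,-1.95,2.13,7.24,0]
    - [11.7,1.3,0,-1.95,2.13,7.24,0]
    - [11.7,1.3,0,-1.95,2.13,7.24,0]

```text
time_s: 6.75
tcp_pos: [0.603, -0.0253, 0.2529]
eef_rot: [-177.9, -2.3, -14.2]
contact_force: [0.2, -0.2, 0.8]
gripper_width: 0.0005
```

Run:
```python
from h import *
s=get_state();print({k:np.round(s[k],4) for k in('time_s','joints','tcp_pos','eef_rot','contact_force','gripper_width')})
c=capture("side")
b=c["frame"][110:250,280:420];cv2.imwrite("pics/s4.png",cv2.resize(b,None,fx=4,fy=4,interpolation=cv2.INTER_CUBIC))
```

```text
{'time_s': np.float64(6.75), 'joints': array([ 15.661 ,  11.3271,  -8.3238,  -0.7587, -67.3369,  60.4556]), 'tcp_pos': array([ 0.603 , -0.0253,  0.2529]), 'eef_rot': array([-177.8926,   -2.266 ,  -14.1991]), 'contact_force': array([ 0.1694, -0.1898,  0.7821]), 'gripper_width': np.float64(0.0005)}
```

View pics/s4.png

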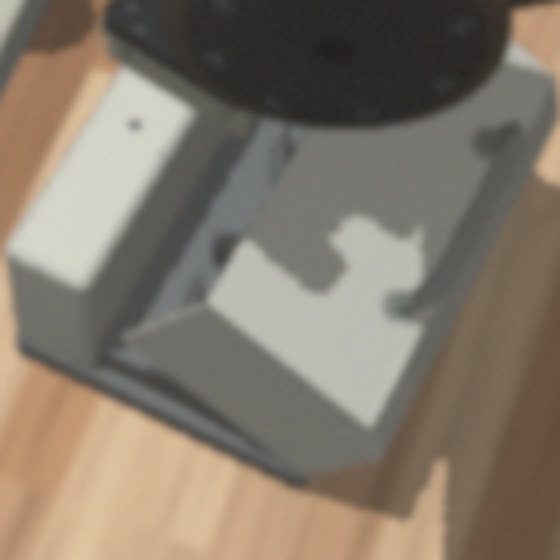

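The hood is still at about 30° (corner (210,297) unchanged). Next I go down behind its rear edge and push towards the robot.

move_arm:
  commands:
    - [2,0,0,0,0,0,0]
    - [0,0,-30,0,0,0,0]
    - [0,0,-30,0,0,0,0]
    - [0,0,-22,0,0,0,0]
    - [0,0,0,0,0,0,0]
    - [-8,1,0,0,0,0,0]
    - [-8,1,0,0,0,0,0]
    - [-8,1,0,0,0,0,0]
    - [-8,1,0,0,0,0,0]
    - [-8,1,0,0,0,0,0]

```text
time_s: 7.8
tcp_pos: [0.564, -0.02, 0.1729]
eef_rot: [-177.7, -2.5, -14.5]
contact_force: [2.1, 0.0, 1.1]
gripper_width: 0.0003
```

move_arm:
  commands:
    - [-8,1,0,0,0,0,0]
    - [-8,1,0,0,0,0,0]
    - [-8,1,0,0,0,0,0]
    - [-8,1,0,0,0,0,0]
    - [-8,1,0,0,0,0,0]
    - [-8,1,0,0,0,0,0]
    - [-8,1,0,0,0,0,0]
    - [-8,1,0,0,0,0,0]
    - [-8,1,0,0,0,0,0]
    - [-8,1,0,0,0,0,0]

```text
time_s: 8.8
tcp_pos: [0.4836, -0.0102, 0.1718]
eef_rot: [-177.8, -2.4, -14.5]
contact_force: [-0.5, 0.2, 0.4]
gripper_width: 0.0005
```

move_arm:
  commands:
    - [0,0,30,0,0,0,0]
    - [0,0,30,0,0,0,50]
    - [17,5,10,0,0,0,50]
    - [17,5,10,0,0,0,50]
    - [17,5,0,0,0,0,50]
    - [17,5,0,0,0,0,50]
    - [17,5,0,0,0,0,50]
    - [16,4,0,0,0,0,50]
    - [0,0,0,0,0,0,50]
    - [0,0,0,0,0,0,50]
    - [0,0,0,0,0,0,50]
    - [0,0,0,0,0,0,50]
    - [0,0,0,0,0,0,50]
    - [0,0,0,0,0,0,50]
    - [0,0,0,0,0,0,50]
    - [0,0,0,0,0,0,50]
    - [0,0,0,0,0,0,50]
    - [0,0,0,0,0,0,50]
    - [0,0,0,0,0,0,50]
    - [0,0,0,0,0,0,50]

```text
time_s: 10.8
tcp_pos: [0.5853, 0.0187, 0.2518]
eef_rot: [-177.8, -2.4, -14.5]
contact_force: [-0.5, 0.2, -0.4]
gripper_width: 0.0438
```

Run:
```python
from h import *
s=get_state();print({k:np.round(s[k],4) for k in('time_s','joints','tcp_pos','eef_rot','contact_force','gripper_width')})
A=R.from_euler('xyz',s['eef_rot'],degrees=True);B=R.from_euler('xyz',[180,0,-6.9],degrees=True)
print((B*A.inv()).as_rotvec(degrees=True))
c=capture("wrist");t=capture("side")
a=np.hstack([c["frame"][:, 100:540],cv2.resize(t["frame"][100:260,260:440],None,fx=2,fy=2.5,interpolation=cv2.INTER_CUBIC)])
cv2.imwrite("pics/w5.png",a)
```

```text
{'time_s': np.float64(10.8), 'joints': array([ 20.6576,   9.4516, -10.9345,  -0.4699, -66.3524,  55.092 ]), 'tcp_pos': array([0.5853, 0.0187, 0.2518]), 'eef_rot': array([-177.7713,   -2.4212,  -14.4738]), 'contact_force': array([-0.527 ,  0.2472, -0.3643]), 'gripper_width': np.float64(0.0438)}
[-1.7420536   2.79414817  7.52458542]
```

View pics/w5.png

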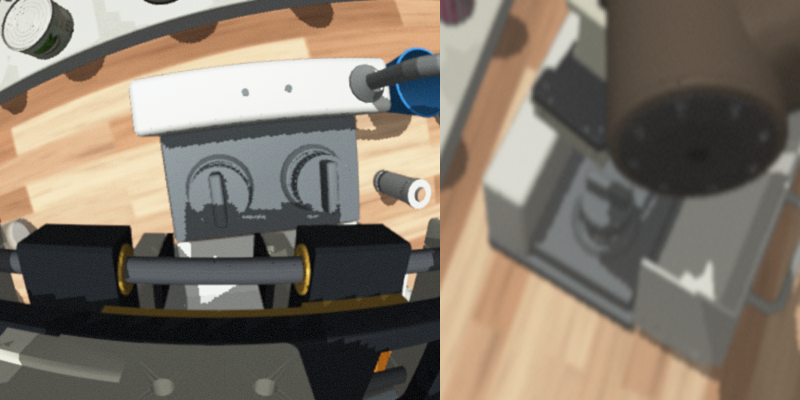

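The side half shows the hood fully open (front panel level, top upright). The wrist half shows both caps, the left grip bar running from (216,172) to (222,228) in the crop and nearly centred under the fingers. I'll level the tool and measure from straight above.

move_arm:
  commands:
    - [0,0,0,-0.87,1.4,3.76,50]
    - [0,0,0,-0.87,1.4,3.76,50]
    - [0,0,0,0,0,0,50]
    - [0,0,0,0,0,0,50]

```text
time_s: 11.3
tcp_pos: [0.5854, 0.0189, 0.2516]
eef_rot: [-180.0, -0.0, -7.0]
contact_force: [-0.2, 0.9, -0.4]
gripper_width: 0.0439
```

```bash
cat >> h.py <<'E'
def wray(c,s,uv):
    K=c["camera_matrix"];d=np.array([uv[0]-K[0,2],uv[1]-K[1,2]]);r=np.linalg.norm(d);a=r/K[0,0]
    q=np.array([np.sin(a)*d[0]/r,-np.sin(a)*d[1]/r,-np.cos(a)])
    X=c["tool_from_camera"];Q=R.from_euler('xyz',s['eef_rot'],degrees=True).as_matrix()
    return s['tcp_pos']+Q@X[:3,3],Q@X[:3,:3]@q
def wonz(c,s,uv,z):
    o,d=wray(c,s,uv);return o+d*(z-o[2])/d[2]
E
python3 - <<'E'
from h import *
s=get_state();c=capture("wrist");print(s['tcp_pos'],s['eef_rot'])
np.savez("w6.npz",K=c["camera_matrix"],X=c["tool_from_camera"],p=s['tcp_pos'],r=s['eef_rot'])
b=c["frame"][130:255,240:440];cv2.imwrite("pics/w6.png",cv2.resize(b,None,fx=4,fy=4,interpolation=cv2.INTER_CUBIC))
E
```

```text
[0.58537281 0.01885647 0.25159372] [-1.79981538e+02 -4.18627399e-03 -7.00824074e+00]
```

View pics/w6.png

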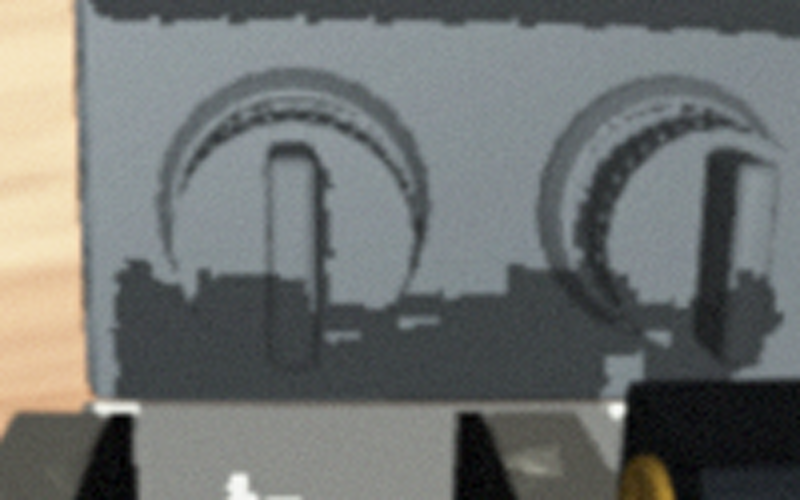

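The left bar's top spans x 268–315, y 150–365 in this crop, with its centre at about (292,257), parallel to the pads.

Run:
```python
from h import *
d=np.load("w6.npz");c=dict(camera_matrix=d['K'],tool_from_camera=d['X']);s=dict(tcp_pos=d['p'],eef_rot=d['r'])
T=lambda x,y:(240+x/4-.375,130+y/4-.375)
a=wonz(c,s,T(291,148),.131);b=wonz(c,s,T(293,367),.131);print(a,b,(a+b)/2,np.linalg.norm(a-b),"yaw",np.degrees(np.arctan2(*(a-b)[1::-1])))
w=[wonz(c,s,T(x,250),.131) for x in(268,315)];print("thick",np.linalg.norm(w[0]-w[1]))
t=[wonz(c,s,T(x,215),.104) for x in(178,415)];print("top",t, np.linalg.norm(t[0]-t[1]))
```

```text
[0.61382707 0.0171588  0.131     ] [0.56184424 0.02308741 0.131     ] [0.58783565 0.02012311 0.131     ] 0.052319814574198154 yaw -6.506425876376753
thick 0.010868318893147016
top [array([0.59644809, 0.04817656, 0.104     ]), array([ 0.58918123, -0.01126601,  0.104     ])] 0.05988511620082394
```

move_arm:
  commands:
    - [2.5,1.2,-30,0,0,0.4,50]
    - [0,0,-40,0,0,0,50]
    - [0,0,-35,0,0,0,50]
    - [0,0,-20,0,0,0,50]
    - [0,0,-10,0,0,0,50]
    - [0,0,-7,0,0,0,50]
    - [0,0,0,0,0,0,50]
    - [0,0,0,0,0,0,0]
    - [0,0,0,0,0,0,0]
    - [0,0,0,0,0,0,0]
    - [0,0,0,0,0,0,0]
    - [0,0,0,0,0,0,0]
    - [0,0,0,0,0,0,0]
  squeeze: 25

```text
time_s: 12.65
tcp_pos: [0.588, 0.0196, 0.1103]
eef_rot: [180.0, -0.0, -6.5]
contact_force: [-1.3, -2.1, 2.3]
gripper_width: 0.0124
```

Run:
```python
from h import *
s=get_state();print({k:np.round(s[k],4) for k in('time_s','joints','tcp_pos','eef_rot','contact_force','moment','gripper_width')})
```

```text
{'time_s': np.float64(12.65), 'joints': array([ 2.09592e+01,  1.82096e+01, -1.92554e+01,  3.44000e-02,
       -5.25293e+01,  6.25262e+01]), 'tcp_pos': array([0.588 , 0.0196, 0.1103]), 'eef_rot': array([ 1.799784e+02, -1.760000e-02, -6.493700e+00]), 'contact_force': array([-1.3495, -2.1106,  2.2727]), 'moment': array([-0.9632,  0.4194,  0.0091]), 'gripper_width': np.float64(0.0124)}
```

Gripped (12.4 mm). First I try anticlockwise gently.

move_arm:
  commands:
    - [0,0,0,0,0,3,0]
    - [0,0,0,0,0,3,0]
    - [0,0,0,0,0,3,0]
    - [0,0,0,0,0,2,0]
    - [0,0,0,0,0,0,0]

```text
time_s: 13.15
tcp_pos: [0.5877, 0.0197, 0.1102]
eef_rot: [180.0, 0.0, 4.5]
contact_force: [-2.3, -3.1, 4.1]
gripper_width: 0.0131
```

Run:
```python
from h import *
s=get_state();print({k:np.round(s[k],4) for k in('time_s','tcp_pos','eef_rot','contact_force','moment','gripper_width')})
```

```text
{'time_s': np.float64(13.15), 'tcp_pos': array([0.5877, 0.0197, 0.1102]), 'eef_rot': array([1.799993e+02, 8.700000e-03, 4.456000e+00]), 'contact_force': array([-2.323 , -3.1143,  4.1095]), 'moment': array([-0.8779,  0.8571, -0.7192]), 'gripper_width': np.float64(0.0131)}
```

The moment about z reached −0.72 N m and the pads are being pried apart, which is the firm stop. I'll go clockwise.

move_arm:
  commands:
    - [0,0,0,0,0,-4,0]
    - [0,0,0,0,0,-4,0]
    - [0,0,0,0,0,-4,0]
    - [0,0,0,0,0,-4,0]
    - [0,0,0,0,0,-4,0]
    - [0,0,0,0,0,-4,0]
    - [0,0,0,0,0,-4,0]
    - [0,0,0,0,0,0,0]

```text
time_s: 13.95
tcp_pos: [0.5877, 0.0191, 0.1103]
eef_rot: [179.9, -0.0, -23.7]
contact_force: [-1.7, -5.6, 4.9]
gripper_width: 0.0123
```

Run:
```python
from h import *
s=get_state();print({k:np.round(s[k],4) for k in('time_s','tcp_pos','eef_rot','contact_force','moment','gripper_width')})
```

```text
{'time_s': np.float64(13.95), 'tcp_pos': array([0.5877, 0.0191, 0.1103]), 'eef_rot': array([ 1.799228e+02, -1.050000e-02, -2.367710e+01]), 'contact_force': array([-1.7297, -5.5737,  4.9498]), 'moment': array([-2.0642,  0.5709, -0.089 ]), 'gripper_width': np.float64(0.0123)}
```

move_arm:
  commands:
    - [0,0,0,0,0,-4,0]
    - [0,0,0,0,0,-4,0]
    - [0,0,0,0,0,-4,0]
    - [0,0,0,0,0,-4,0]
    - [0,0,0,0,0,-4,0]
    - [0,0,0,0,0,-4,0]
    - [0,0,0,0,0,-4,0]
    - [0,0,0,0,0,0,0]

```text
time_s: 14.75
tcp_pos: [0.5871, 0.0181, 0.1103]
eef_rot: [179.8, -0.1, -51.7]
contact_force: [-2.7, -8.2, 7.5]
gripper_width: 0.0118
```

Run:
```python
from h import *
s=get_state();print({k:np.round(s[k],4) for k in('time_s','joints','tcp_pos','eef_rot','contact_force','moment','gripper_width')})
```

```text
{'time_s': np.float64(14.75), 'joints': array([ 20.8994,  18.1963, -19.318 ,   0.1352, -52.6303,  17.346 ]), 'tcp_pos': array([0.5871, 0.0181, 0.1103]), 'eef_rot': array([ 1.798299e+02, -5.920000e-02, -5.167230e+01]), 'contact_force': array([-2.7363, -8.2446,  7.4633]), 'moment': array([-3.3908,  1.1171,  0.0242]), 'gripper_width': np.float64(0.0118)}
```

move_arm:
  commands:
    - [-0.3,-1,0.4,0,0,-4,0]
    - [-0.3,-1,0.4,0,0,-4,0]
    - [0,-0.5,0.3,0,0,-4,0]
    - [0,0,0,0,0,-4,0]
    - [0,0,0,0,0,-4,0]
    - [0,0,0,0,0,-4,0]
    - [0,0,0,0,0,-4,0]
    - [0,0,0,0,0,-1.3,0]
    - [0,0,0,0,0,0,0]

```text
time_s: 15.65
tcp_pos: [0.5861, 0.017, 0.1104]
eef_rot: [179.9, -0.0, -80.8]
contact_force: [-4.3, -3.0, 0.9]
gripper_width: 0.0113
```

Run:
```python
from h import *
s=get_state();print({k:np.round(s[k],4) for k in('time_s','tcp_pos','eef_rot','contact_force','moment','gripper_width')})
```

```text
{'time_s': np.float64(15.65), 'tcp_pos': array([0.5861, 0.017 , 0.1104]), 'eef_rot': array([ 1.798656e+02, -1.430000e-02, -8.079870e+01]), 'contact_force': array([-4.3097, -3.0251,  0.9006]), 'moment': array([-1.0811,  1.473 ,  0.0255]), 'gripper_width': np.float64(0.0113)}
```

move_arm:
  commands:
    - [-0.5,-0.5,1,0,0,0,0]
    - [-0.5,-0.5,2,0,0,0,0]
    - [0,0,3,0,0,0,0]
    - [0,0,4,0,0,0,0]
    - [0,0,5,0,0,0,0]
    - [0,0,0,0,0,0,0]
  squeeze: 30

```text
time_s: 16.25
tcp_pos: [0.5878, 0.0168, 0.1276]
eef_rot: [-179.8, -0.0, -80.8]
contact_force: [-0.0, -0.2, 0.1]
gripper_width: 0.0117
```

Run:
```python
from h import *
s=get_state();print({k:np.round(s[k],4) for k in('time_s','tcp_pos','eef_rot','contact_force','moment','gripper_width')})
```

```text
{'time_s': np.float64(16.25), 'tcp_pos': array([0.5878, 0.0168, 0.1276]), 'eef_rot': array([-1.797966e+02, -5.000000e-04, -8.076280e+01]), 'contact_force': array([-0.0027, -0.2012,  0.0638]), 'moment': array([0.01  , 0.1499, 0.037 ]), 'gripper_width': np.float64(0.0117)}
```

move_arm:
  commands:
    - [0,0,5,0,0,0,0]
    - [0,0,10,0,0,0,0]
    - [0,0,15,0,0,0,0]
    - [0,0,15,0,0,0,0]
    - [0,0,15,0,0,0,0]
    - [0,0,15,0,0,0,0]
    - [0,0,15,0,0,0,0]
    - [0,0,10,0,0,0,0]
    - [0,0,0,0,0,0,0]
    - [0,0,0,0,0,0,0]
    - [0,0,0,0,0,0,0]

```text
time_s: 17.35
tcp_pos: [0.5858, 0.0164, 0.2252]
eef_rot: [179.9, 0.0, -80.8]
contact_force: [1.3, 0.3, -0.7]
gripper_width: 0.0122
```

Run:
```python
from h import *
s=get_state();print({k:np.round(s[k],4) for k in('time_s','tcp_pos','eef_rot','qd','contact_force','moment','gripper_width')})
c=capture("wrist");t=capture("side")
a=np.hstack([c["frame"][50:350,170:570],cv2.resize(t["frame"][100:250,260:440],None,fx=2.2,fy=2,interpolation=cv2.INTER_CUBIC)])
cv2.imwrite("pics/w7.png",a);print(a.shape)
```

```text
{'time_s': np.float64(17.35), 'tcp_pos': array([0.5858, 0.0164, 0.2252]), 'eef_rot': array([ 1.799293e+02,  2.600000e-03, -8.081170e+01]), 'qd': array([ 0.0513,  0.2619,  0.0097,  0.1348, -0.038 ,  0.0003]), 'contact_force': array([ 1.2724,  0.267 , -0.7122]), 'moment': array([ 0.0421,  0.1335, -0.0024]), 'gripper_width': np.float64(0.0122)}
(300, 796, 3)
```

View pics/w7.png

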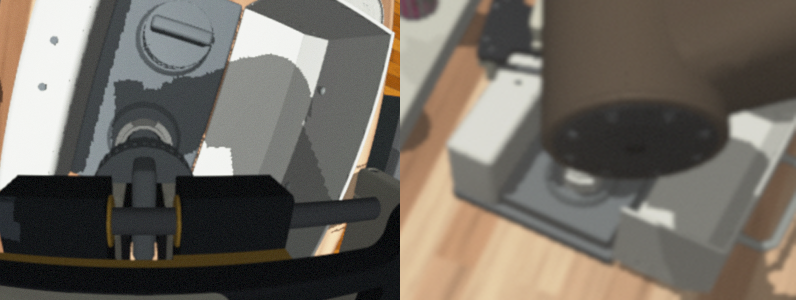

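The wrist half shows the cap in the fingers at (140,165) with the white left neck bare beneath it at (145,130). The right cap (180,30) is in place and the hood is open; the side half agrees.

```bash
python3 -c "
from plant import *
s=get_state();print(s['time_s'],s['tcp_pos'],s['gripper_width'],s['contact_force']);print(close_job())"
```

```text
17.45 [0.58587391 0.01635087 0.22516391] 0.0117354992684576 [ 0.40051156 -0.28457163 -0.85648349]
the job is handed in; nothing more can be done
None
```

The hood is fully open and the left cap is off, held over its neck. I handed the job in at 17.5 s.

- **Hood:** My first pull on the bar slipped at about 30°, when the third joint reached its range limit. I then pushed the hood's rear edge from inside with the shut fingers, and it sank fully open. The side and wrist pictures both show it open.
- **Cap:** Anticlockwise met a firm stop (about 0.7 N m, the pads being pried apart). Clockwise it turned lightly, so I turned it about 74° from tight and lifted it straight up.
- **Last checks:** The gripper opening was 11.7 mm on the cap's 12 mm grip bar, squeezing with 30 N. The contact force was under 1 N and the arm was still. The cap's lower edge is about 93 mm above the neck rim, reckoned from how far the arm rose, not measured on the cap.
- **Pictures:** The last ones show the left neck bare below the cap and the right cap still on. The cap looked upright there, but I did not measure its tilt.
- **Budget:** I viewed 11 pictures, one over the 10.

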